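# Close up the tea corner

## Robot

A 6-joint arm with a two-finger parallel gripper is mounted at the origin on the work surface. World frame = base frame: x ahead of the robot, y to its left, z up, the work surface at z = 0. Lengths are in m, angles in rad, forces in N, time in s.
With the tool pointing down it reaches from about 0.325 to 0.9 m from the base axis. Payload 3.5 kg.
Tool frame: the origin (TCP) lies on the mounting face of the last link; the fingertips stand 173 mm ahead of it and the grasp point (between the pads) lies ctrl.tcp_to_grasp ahead of it (ctrl.tcp_to_grasp is the distance from the TCP to the grasp point, in m); z points along the fingers, y is the line along which they close (so a half turn about z gives the same grasp; the last joint's range is limited). The gripper opens to 85 mm and grips with 20 to 120 N. Pads are 22 mm wide; open, the fingers measure 114 mm over their backs; the gripper's body (76 mm by 85 mm) begins 54 mm behind the grasp point. The pads swing forward as they close: fully open they stand 13 mm farther back than shut.
Start: joints at [1.136, 0.276, -0.026, 1.268, 0, 1.467], TCP at [0.204, 0.591, 0.405] pointing down, gripper open.
Joint ranges: [-3.12, 3.12], [-0.85, 1.88], [-1.08, 1.24], [-1.95, 2.15], [-1.57, 1.53], [-3.14, 3.14]. Speed limits (rad/s): [2.57, 2.57, 3.14, 3.14, 3.14, 3.14].

## Interface

Orientations are given as [roll, pitch, yaw] about the fixed x, y, z axes, in that order (R = Rz(yaw) Ry(pitch) Rx(roll)).
In Python, from workcell import ctrl, viewer, job gives the robot as it stands.
- The arm moves only by the shell command python3 -m handwheel 'ROWS' [FORCE]. ROWS is JSON, a list of rows, each an object of numbers: "tx", "ty", "tz": the shift along the world's x, y, z in m; "spin": the turn about the world's z in degrees; "hand": the finger opening in m, from 0 to 0.0854. A call has exactly 5 rows; each row shifts and turns the commanded pose from where the row before left it; what a row does not reach is not made up. A row lasts 1/12 s, in which the tool goes at most 41.7 mm and 7.16 degrees, less where a joint would pass 70% of its speed; a pose out of reach is approached as far as the arm can. A call with a gripper value outside its range is refused whole. The fingers move at their own pace and stop on an object; FORCE is the grip in N (left out, the last holds). Time passes only in rows, so rows that do not move let the fingers close, or fill a call up. It gives the time, the measured TCP pose, the force, the opening and the grip force at its end, in the units of the state.
- ctrl.get_obs(): the state, without advancing time (a new reading comes with each control period).
- viewer.snapshot(name): name is "scene" or "top" or "wrist"; returns a dict with "image" (384x512x3 uint8, blue, green, red), "depth" (384x512 float32, m along the optical axis (not along the pixel's ray), 0 where there is no reading), "fovy" (degrees; the focal length in pixels is half the picture's height over the tangent of half this angle, whatever the lens; pixels are square), "cx", "cy" (the principal point, pixels), "pose" (4x4, takes a point from camera to world coordinates); the wrist camera has in their place "hand_eye" (4x4, takes a point from camera to tool coordinates, whose origin is the TCP and whose axes are the flange's). Camera axes: x right, y up, looking along -z (the intrinsics and any distortion apply to the point x, -y, -z); pixel columns grow to the right and rows downward; lengths in m; the calibration is good to about 2 mm. The wrist camera is an equidistant fisheye: a pixel r from the principal point sees the ray r / f radians off the axis. A picture is of the moment at which its call begins: read the wrist's pose just before it.
- job.finish_job(): hands the job in; it is judged then, once.
Trained networks look in a picture, given as the dict that the camera call returned (one of the last four; its "shot" number tells which), for a name from the list of things; names that differ only in an ending like _2 or _b are one class to them, and where a whole thing is asked for, a point or a joint stands for the part that bears it (a point fixed in the world has none). Each returns a list of dicts, best first, with "score" (0 to 1); they miss things now and then, are a little off and sometimes report something else, mostly with a low value. They report only what shows in the picture. A call takes as long as a camera call. They do not tell look-alikes from the thing itself.
- viewer.search_frame(picture, thing): "point" ([x, y, z] in m, in the coordinates of the camera as it stood for that picture, good to about 4 mm: the middle of the surface that is visible of it).
- viewer.cut_out(picture, thing): "mask" (384x512 bool, what is visible of it).
The state is a dict: "time_s": time; "joint_pos": joint angles; "joint_vel": joint speeds; "tau": joint torques, N m; "position": TCP position; "ee_rot": TCP orientation; "force": force on the tool from outside, world axes, zero at the start; "torque": the same for the moment, N m; "opening": finger opening in m; "gripper_force": force on a finger pad.
Only numpy, scipy, OpenCV 4.12 (cv2) and the standard library are available. Lean on these libraries where they do the work, as an engineer would, in place of code of your own. Each camera call takes 0.05 s, during which the arm holds its last target. There are 200 camera calls.

## Task

Tea is over: close things up against ants by pushing with the fingertips only. Push the tilted-out flap of the plastic bin fully shut, and swing the vacuum flask's raised lid over and press it down until it is fully shut, in either order. Push gently, pinch or lift nothing, leave the flask standing where it is, and do not disturb the mugs and other things around.

Things in the scene. Friction and masses are not known exactly. Their poses are not given: they have to be found in the camera images.
- bin: Small tilt-out plastic bin, fixed to the trolley: grey housing 140 mm wide (y), 120 mm deep (x), 180 mm high, with roof. Origin: centre of its underside on the trolley top; x points from its front to its back, y along its width, z up. Its front carries a white flap with a shallow bucket of sachets behind it, hinged along the flap's lower edge.
- bin_flap (a joint): Tilt angle of the bin's flap, rad: 0 = shut (flap upright, flat against the housing's front), grows to at most 0.8 as its top tips forward, out of the housing. It stays where it is left; pushing it shut takes about 1 N at its top.
- flap_top (a point): Middle of the top edge of the flap's outer face; moves with the flap. The flap is 140 mm wide, 165 mm high from its hinge, 8 mm thick; shut, this point is 177 mm above the trolley top and 68 mm in front of the bin's origin.
- flap_hinge (a point): Middle of the flap's hinge line (along the bin's y), 12 mm above the trolley top and 60 mm in front of the bin's origin. The flap's outer face lies 8 mm outside the hinge line.
- flask: Loose push-button vacuum flask of maroon plastic, about 1.2 kg full, round, 128 mm across at the foot, 116 mm at the top, 230 mm high when shut. Origin: centre of its underside; z up; x points from the lid's hinge to the small pouring spout diametrically across (the spout sticks out to 85 mm from the axis, 144 to 193 mm high). Standing on the trolley top; tips or slides if shoved hard.
- flask_lid (a joint): Angle of the flask's hinged round top, rad: 0 = shut (lying flat on the flask), grows as it swings up and back, about 1.57 = standing upright above the hinge, at most 1.9. Stiff hinge: it stays where it is left; about 0.75 N at 80 mm from the hinge turns it.
- lid_hinge (a point): Middle of the lid's hinge line (along the flask's y), on the rim of the flask: 60 mm from the flask's axis towards its -x, 202 mm above its underside.
- lid_edge (a point): Middle of the free edge of the lid's outer (upper) face, moves with the lid: 118 mm from the hinge line along the lid and 28 mm outward of it. The lid is a disc 116 mm across and 28 mm thick; its underside passes through the hinge line; the round button mark in the outer face is flush.
- mug1: Bystander, to be left alone: white ceramic mug, 80 mm across, 95 mm high. Origin: centre of its underside.
- mug2: Bystander, to be left alone: white ceramic mug, 80 mm across, 95 mm high. Origin: centre of its underside.
- tumbler: Bystander, to be left alone: glass tumbler, 70 mm across, 110 mm high. Origin: centre of its underside.
- silicone_lid: Bystander, to be left alone: grey hard silicone lid lying flat, 100 mm across, 7 mm thick with a 16 mm knob. Origin: centre of its underside.
- tea_tin: Bystander, to be left alone: steel tea tin, 76 mm across, 120 mm high. Origin: centre of its underside.
- sugar_jar: Bystander, to be left alone: closed glass sugar jar, 80 mm across, 120 mm high. Origin: centre of its underside.
- spoon: Bystander, to be left alone: steel teaspoon lying flat, 150 mm long. Origin: on its underside, near mid-length.
There are look-alikes about, which are no part of the job. What is shaped like the flask but blue is not meant.

How it is judged:
By the outcome, as a careful person would: the job done as asked, in the order asked, and still so for the second after the job is handed in, with the robot touching nothing.
It also fails if it takes over 48 s, if anything falls off the work surface, if the arm or the gripper's body presses on something with over 40 N, if the wrist force passes 120 N, or if a joint passes its speed limit or range.

## Working session

There is one attempt and no reset: what is moved stays moved. The work goes in short steps, Python scripts to look and compute and a shell command to move; the robot and the scene stay as the last step left them, time stands still between calls to the robot, and variables do not carry over. Pictures are saved under pics/ and viewed, at most 10 in all, crops included, and the job is handed in when it is done.

```bash
mkdir -p pics; cat > h.py <<'E'
import numpy as np, cv2
from workcell import ctrl, viewer, job
def cloud(p):
    h,w=p["depth"].shape; f=h/2/np.tan(np.radians(p["fovy"])/2)
    u,v=np.meshgrid(np.arange(w),np.arange(h)); d=p["depth"]
    c=np.stack([(u-p["cx"])/f*d,-(v-p["cy"])/f*d,-d],-1)
    P=p["pose"]; return c@P[:3,:3].T+P[:3,3]
def W(p,x): return p["pose"][:3,:3]@np.array(x)+p["pose"][:3,3]
E
python3 - <<'E'
from h import *
o=ctrl.get_obs(); print(o["position"],o["ee_rot"],o["time_s"],ctrl.tcp_to_grasp)
ims=[]
for n in("scene","top"):
    p=viewer.snapshot(n); ims.append(p["image"]); C=cloud(p); np.savez(n,C=C,im=p["image"])
    print(n,[k for k in p if k not in("image","depth")],p["pose"].round(2).tolist())
    for t in("bin","flap_top","flask","flask_lid","mug1","tumbler","silicone_lid","tea_tin","sugar_jar","spoon"):
        for r in viewer.search_frame(p,t): print(t,round(r["score"],2),W(p,r["point"]).round(3))
    cv2.imwrite(f"pics/{n}.png",p["image"])
E
```

```text
[0.20342367 0.59054949 0.4035537 ] [-3.13936503e+00 -2.40789455e-04  2.80979664e+00] 0.0 0.1547
scene ['fovy', 'cx', 'cy', 'pose', 'shot'] [[0.23, -0.92, 0.31, 0.95], [0.97, 0.22, -0.07, -0.09], [-0.0, 0.32, 0.95, 1.37], [0.0, 0.0, 0.0, 1.0]]
bin 0.79 [0.559 0.252 0.164]
flap_top 0.87 [0.452 0.293 0.129]
flask 0.68 [ 0.612 -0.199  0.203]
flask 0.58 [0.82  0.143 0.229]
flask_lid 0.97 [0.817 0.157 0.225]
flask_lid 0.78 [ 0.56  -0.214  0.292]
flask_lid 0.48 [0.451 0.293 0.129]
mug1 0.61 [0.495 0.485 0.05 ]
mug1 0.59 [ 0.644 -0.003  0.032]
tumbler 0.81 [ 0.412 -0.01   0.073]
silicone_lid 0.76 [0.326 0.253 0.003]
silicone_lid 0.29 [ 0.35  -0.302  0.011]
silicone_lid 0.27 [ 0.615 -0.199  0.203]
tea_tin 0.75 [ 0.508 -0.447  0.117]
sugar_jar 0.73 [ 0.839 -0.02   0.117]
sugar_jar 0.31 [ 0.561 -0.211  0.291]
spoon 0.63 [0.557 0.253 0.165]
spoon 0.59 [ 0.35  -0.3    0.011]
top ['fovy', 'cx', 'cy', 'pose', 'shot'] [[0.03, 1.0, -0.1, 0.46], [-1.0, 0.03, 0.02, 0.01], [0.02, 0.09, 1.0, 1.32], [0.0, 0.0, 0.0, 1.0]]
bin 0.75 [0.52  0.256 0.182]
bin 0.21 [ 0.657 -0.001  0.01 ]
flap_top 0.87 [0.456 0.287 0.105]
flap_top 0.29 [0.519 0.251 0.18 ]
flap_top 0.21 [ 0.602 -0.186  0.2  ]
flask 0.75 [ 0.601 -0.186  0.197]
flask 0.72 [0.788 0.152 0.23 ]
flask_lid 0.91 [ 0.544 -0.207  0.306]
flask_lid 0.73 [0.81  0.153 0.234]
mug1 0.97 [0.485 0.496 0.047]
mug1 0.68 [0.655 0.    0.009]
tumbler 0.63 [ 0.6   -0.188  0.196]
tumbler 0.55 [ 0.416 -0.014  0.036]
silicone_lid 0.56 [0.322 0.258 0.012]
silicone_lid 0.39 [0.454 0.283 0.107]
tea_tin 0.66 [ 0.487 -0.449  0.124]
sugar_jar 0.58 [ 0.815 -0.015  0.118]
spoon 0.64 [ 0.418 -0.014  0.035]
```

View pics/scene.png

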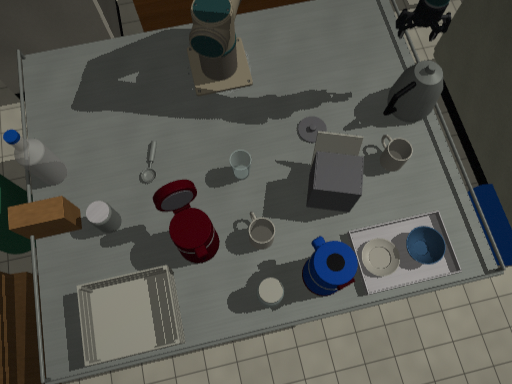

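View pics/top.png

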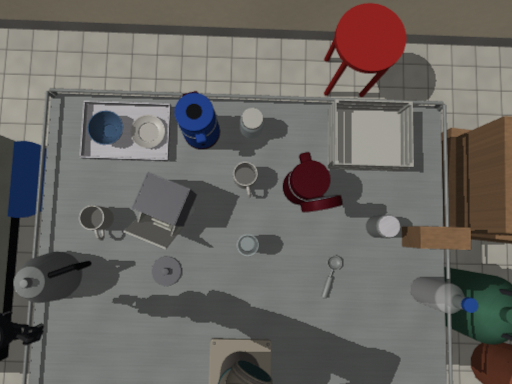

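The scene view shows the maroon flask at about (193,233) px with its lid raised at (175,195), and the bin at (335,180) px with its flap tilted toward the robot. The blue look-alike is at (330,265). The top view agrees. Next I'll fit the geometry.

```bash
python3 - <<'E'
from h import *
from scipy.optimize import least_squares
for n in("scene","top"):
    d=np.load(n+".npz"); C=d["C"]; im=d["im"].astype(int); print("==",n)
    near=lambda x,y,r:np.hypot(C[...,0]-x,C[...,1]-y)<r
    m=near(.53,.26,.13)&(abs(C[...,2]-.18)<.008)
    r=cv2.minAreaRect((C[m][:,:2]*1000).astype(np.float32)); print("roof",r,np.median(C[m][:,2]))
    print("corners",cv2.boxPoints(r).round().tolist())
    red=(im[...,2]>1.8*im[...,0]+10)&near(.6,-.2,.2)
    rim=C[red&(C[...,2]>.19)&(C[...,2]<.212)][:,:2]
    s=cv2.minEnclosingCircle((rim*1000).astype(np.float32)); print("top disc",s,rim.mean(0),len(rim))
    L=C[near(.56,-.2,.13)&(C[...,2]>.225)]
    print("lid n",len(L),L.min(0),L.max(0)); hi=L[L[:,2]>L[:,2].max()-.012]; print("lid top",hi.mean(0),hi.min(0),hi.max(0))
    r=cv2.minAreaRect((L[:,:2]*1000).astype(np.float32)); print("lid rect",cv2.boxPoints(r).round().tolist())
    sp=C[near(.62,-.19,.14)&(C[...,2]>.145)&(C[...,2]<.192)&red]; print("spout",len(sp),sp[np.argsort(-sp[:,0])[:5]])
    # flap: non-housing light points in front of bin
    F=C[near(.44,.29,.11)&(C[...,2]>.03)&(C[...,2]<.17)]
    F=F[F[:,0]<.52]; print("flap n",len(F)); hi=F[np.argsort(-F[:,2])]
    r=cv2.minAreaRect((F[:,:2]*1000).astype(np.float32)); print("flap rect",cv2.boxPoints(r).round().tolist(),F[:,2].max(),"front pts",F[np.argsort(F[:,0])[:4]].round(3).tolist())
E
```

```text
== scene
roof ((557.6629638671875, 251.8459930419922), (140.81527709960938, 123.66434478759766), 69.33475494384766) 0.17857006323263802
corners [[475.0, 208.0], [591.0, 164.0], [640.0, 296.0], [525.0, 340.0]]
top disc ((635.731201171875, -193.9620819091797), 75.13151550292969) [ 0.63122894 -0.19564007] 1505
lid n 995 [ 0.52368807 -0.27062994  0.22551504] [ 0.57662614 -0.15584389  0.32271714]
lid top [ 0.54757844 -0.21354223  0.31552211] [ 0.53003508 -0.24286348  0.3107456 ] [ 0.56499059 -0.18114764  0.32271714]
lid rect [[519.0, -162.0], [543.0, -274.0], [582.0, -265.0], [557.0, -154.0]]
spout 169 [[ 0.71219109 -0.19087637  0.17129252]
 [ 0.71203356 -0.18928272  0.18378989]
 [ 0.71189654 -0.18859392  0.16671257]
 [ 0.7117859  -0.18699819  0.1795212 ]
 [ 0.71150018 -0.18471168  0.17504298]]
flap n 974
flap rect [[404.0, 232.0], [501.0, 198.0], [549.0, 332.0], [452.0, 366.0]] 0.16867131631186494 front pts [[0.407, 0.236, 0.159], [0.408, 0.234, 0.147], [0.409, 0.238, 0.161], [0.41, 0.235, 0.157]]
== top
roof ((552.634033203125, 252.4669189453125), (141.63333129882812, 119.94390869140625
[... 217 characters left out ...]
lid n 503 [ 0.51909653 -0.2694342   0.22747135] [ 0.57129741 -0.15540777  0.32229546]
lid top [ 0.54101911 -0.21391539  0.3161644 ] [ 0.5236523  -0.24866733  0.3104557 ] [ 0.56018834 -0.18352565  0.32229546]
lid rect [[514.0, -161.0], [540.0, -273.0], [577.0, -264.0], [551.0, -153.0]]
spout 95 [[ 0.70284442 -0.1720218   0.1902733 ]
 [ 0.70019043 -0.18427907  0.19010493]
 [ 0.70009745 -0.19012594  0.19149361]
 [ 0.69991528 -0.18701099  0.19189625]
 [ 0.69952854 -0.17188282  0.19139631]]
flap n 1189
flap rect [[399.0, 235.0], [499.0, 197.0], [549.0, 327.0], [449.0, 366.0]] 0.16947282836814526 front pts [[0.401, 0.237, 0.158], [0.401, 0.235, 0.156], [0.404, 0.247, 0.156], [0.404, 0.241, 0.158]]
```

```bash
python3 - <<'E'
from h import *
for n,(a,b,c,e) in {"scene":(110,250,300,370),"top":(160,260,120,200)}.items():
    pass
s=cv2.imread("pics/scene.png"); t=cv2.imread("pics/top.png")
A=cv2.resize(s[120:220,280:380],(400,400),interpolation=2);B=cv2.resize(t[140:260,270:390],(400,400),interpolation=2)
cv2.imwrite("pics/crop.png",np.clip(np.hstack([A,B])*1.8,0,255).astype(np.uint8))
E
```

```text
(no output)
```

View pics/crop.png

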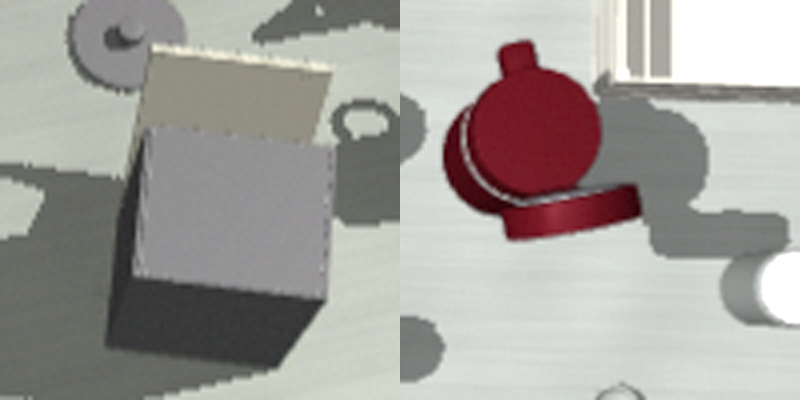

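The crop confirms the flap tips toward the robot and the flask lid stands on the robot side, upright. The bin origin is about (0.555, 0.252) with x axis (0.937, -0.35). The flask axis is about (0.626, -0.197) with x axis (0.978, 0.21). I'll do the flap first, since the tool is already aligned with the bin.

```bash
python3 -m handwheel '[{"tx":0.018,"ty":-0.027,"tz":-0.01,"hand":0},{"tx":0.018,"ty":-0.027,"tz":-0.01,"hand":0},{"tx":0.018,"ty":-0.027,"tz":-0.01,"hand":0},{"tx":0.018,"ty":-0.027,"tz":-0.01,"hand":0},{"tx":0.018,"ty":-0.027,"tz":-0.01,"hand":0}]' 20
python3 -m handwheel '[{"tx":0.018,"ty":-0.027,"tz":-0.01,"hand":0},{"tx":0.018,"ty":-0.027,"tz":-0.01,"hand":0},{"tx":0.018,"ty":-0.027,"tz":-0.01,"hand":0},{"tx":0.018,"ty":-0.027,"tz":-0.01,"hand":0},{"tx":0.018,"ty":-0.027,"tz":-0.01,"hand":0}]'
```

```text
validation failed for argument at $[0]...
validation failed for argument at $[0]...
```

```bash
python3 -m handwheel '[{"tx":0.018,"ty":-0.027,"tz":-0.01,"spin":0,"hand":0},{"tx":0.018,"ty":-0.027,"tz":-0.01,"spin":0,"hand":0},{"tx":0.018,"ty":-0.027,"tz":-0.01,"spin":0,"hand":0},{"tx":0.018,"ty":-0.027,"tz":-0.01,"spin":0,"hand":0},{"tx":0.018,"ty":-0.027,"tz":-0.01,"spin":0,"hand":0}]' 20
```

```text
time_s: 1.52
position: [0.2941, 0.4547, 0.3544]
ee_rot: [3.141, 0.0, 2.81]
force: [0.1, 0.4, 0.6]
opening: 0.0256
gripper_force: 0.0
```

```bash
python3 -m handwheel '[{"tx":0.018,"ty":-0.027,"tz":-0.01,"spin":0,"hand":0},{"tx":0.018,"ty":-0.027,"tz":-0.01,"spin":0,"hand":0},{"tx":0.018,"ty":-0.027,"tz":-0.01,"spin":0,"hand":0},{"tx":0.018,"ty":-0.028,"tz":-0.01,"spin":0,"hand":0},{"tx":0.018,"ty":-0.028,"tz":-0.01,"spin":0,"hand":0}]'
```

```text
time_s: 1.93
position: [0.3843, 0.3176, 0.3046]
ee_rot: [3.141, 0.001, 2.81]
force: [-0.0, 0.3, -0.1]
opening: -0.0001
gripper_force: 0.0
```

```bash
python3 -m handwheel '[{"tx":0.0094,"ty":-0.0035,"tz":0,"spin":0,"hand":0},{"tx":0.0094,"ty":-0.0035,"tz":0,"spin":0,"hand":0},{"tx":0.0094,"ty":-0.0035,"tz":0,"spin":0,"hand":0},{"tx":0.0094,"ty":-0.0035,"tz":0,"spin":0,"hand":0},{"tx":0.0094,"ty":-0.0035,"tz":0,"spin":0,"hand":0}]'
python3 -m handwheel '[{"tx":0.0075,"ty":-0.0028,"tz":0,"spin":0,"hand":0},{"tx":0.0075,"ty":-0.0028,"tz":0,"spin":0,"hand":0},{"tx":0.0075,"ty":-0.0028,"tz":0,"spin":0,"hand":0},{"tx":0.0075,"ty":-0.0028,"tz":0,"spin":0,"hand":0},{"tx":0.0056,"ty":-0.0021,"tz":0,"spin":0,"hand":0}]'
```

```text
time_s: 2.35
position: [0.4312, 0.3022, 0.3054]
ee_rot: [3.14, -0.0, 2.811]
force: [-1.1, 0.3, 1.8]
opening: -0.0002
gripper_force: 0.8
time_s: 2.77
position: [0.4682, 0.2883, 0.3098]
ee_rot: [3.14, 0.006, 2.81]
force: [-6.5, -4.9, 26.7]
opening: 0.0003
gripper_force: 3.9
```

Upward force is building, so something is catching. I'll back off a little and look.

```bash
python3 -m handwheel '[{"tx":-0.0075,"ty":0.0028,"tz":0,"spin":0,"hand":0},{"tx":-0.0075,"ty":0.0028,"tz":0,"spin":0,"hand":0},{"tx":-0.0075,"ty":0.0028,"tz":0,"spin":0,"hand":0},{"tx":0,"ty":0,"tz":0,"spin":0,"hand":0},{"tx":0,"ty":0,"tz":0,"spin":0,"hand":0}]'
python3 - <<'E'
from h import *
p=viewer.snapshot("scene"); q=viewer.snapshot("top")
np.savez("s2",C=cloud(p),im=p["image"]);np.savez("t2",C=cloud(q),im=q["image"])
A=cv2.resize(p["image"][100:220,270:390],(400,400),interpolation=2);B=cv2.resize(q["image"][150:280,110:240],(400,400),interpolation=2)
cv2.imwrite("pics/crop2.png",np.clip(np.hstack([A,B])*1.8,0,255).astype(np.uint8))
E
```

```text
time_s: 3.18
position: [0.4428, 0.2967, 0.3039]
ee_rot: [-3.14, -0.001, 2.811]
force: [0.2, 0.8, -0.7]
opening: 0.0002
gripper_force: 0.0
```

View pics/crop2.png

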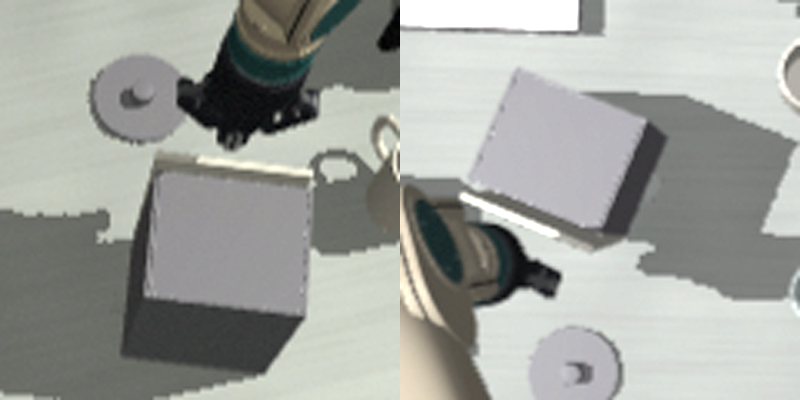

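The flap is nearly shut: a thin sliver of gap remains in the right crop at (545,220). The fingers are clear of it. I'll raise the tool so only the fingertips touch and push the rest.

```bash
python3 -m handwheel '[{"tx":0,"ty":0,"tz":0.023,"spin":0,"hand":0},{"tx":0.006,"ty":-0.0022,"tz":0,"spin":0,"hand":0},{"tx":0.006,"ty":-0.0022,"tz":0,"spin":0,"hand":0},{"tx":0.005,"ty":-0.0018,"tz":0,"spin":0,"hand":0},{"tx":0.005,"ty":-0.0018,"tz":0,"spin":0,"hand":0}]'
python3 -m handwheel '[{"tx":0.004,"ty":-0.0015,"tz":0,"spin":0,"hand":0},{"tx":0.004,"ty":-0.0015,"tz":0,"spin":0,"hand":0},{"tx":0.003,"ty":-0.0011,"tz":0,"spin":0,"hand":0},{"tx":0.002,"ty":-0.0008,"tz":0,"spin":0,"hand":0},{"tx":0,"ty":0,"tz":0,"spin":0,"hand":0}]'
```

```text
time_s: 3.7
position: [0.4662, 0.2881, 0.3269]
ee_rot: [-3.141, -0.001, 2.809]
force: [-0.6, -0.3, 0.3]
opening: 0.0002
gripper_force: 0.0
time_s: 4.12
position: [0.4791, 0.2834, 0.3274]
ee_rot: [-3.141, -0.0, 2.809]
force: [-0.5, -0.9, -0.6]
opening: 0.0002
gripper_force: 0.0
```

```bash
python3 -m handwheel '[{"tx":0.002,"ty":-0.0008,"tz":0,"spin":0,"hand":0},{"tx":0.002,"ty":-0.0008,"tz":0,"spin":0,"hand":0},{"tx":0.001,"ty":-0.0004,"tz":0,"spin":0,"hand":0},{"tx":0.001,"ty":-0.0004,"tz":0,"spin":0,"hand":0},{"tx":0,"ty":0,"tz":0,"spin":0,"hand":0}]'
python3 - <<'E'
from h import *
q=viewer.snapshot("top"); C=cloud(q)
x=np.array([.937,-.35]);b=(C[...,:2]-[.5526,.2525])@x; w=(C[...,:2]-[.5526,.2525])@[.35,.937]
for lo in(-.06,-.04,.04,.05):
  m=(abs(w-lo-.005)<.006)&(b>-.14)&(b<-.03)&(C[...,2]>.12)&(C[...,2]<.2)
  print(lo,np.c_[b[m],C[...,2][m]][np.argsort(b[m])[:6]].round(3).tolist())
E
```

```text
time_s: 4.53
position: [0.4824, 0.2819, 0.3276]
ee_rot: [3.141, -0.008, 2.811]
force: [-9.0, 3.9, 5.6]
opening: 0.0002
gripper_force: 4.8
-0.06 [[-0.068, 0.175], [-0.067, 0.179], [-0.066, 0.177], [-0.065, 0.179], [-0.065, 0.177], [-0.064, 0.177]]
-0.04 [[-0.067, 0.175], [-0.067, 0.18], [-0.065, 0.179], [-0.064, 0.178], [-0.064, 0.179], [-0.063, 0.18]]
0.04 [[-0.046, 0.178], [-0.046, 0.183], [-0.045, 0.182], [-0.045, 0.176], [-0.044, 0.177], [-0.043, 0.18]]
0.05 [[-0.048, 0.182], [-0.047, 0.179], [-0.046, 0.183], [-0.045, 0.185], [-0.045, 0.176], [-0.044, 0.18]]
```

Flap measured shut: its outer face is 68 mm in front of the bin's origin, its top is 177 mm up, and it stopped firm. Next I'll retreat, rise and cross over to the flask.

```bash
python3 -m handwheel '[{"tx":-0.015,"ty":0.0055,"tz":0,"spin":0,"hand":0},{"tx":-0.015,"ty":0.0055,"tz":0.01,"spin":0,"hand":0},{"tx":0,"ty":0,"tz":0.04,"spin":0,"hand":0},{"tx":0,"ty":0,"tz":0.04,"spin":0,"hand":0},{"tx":0,"ty":-0.01,"tz":0.039,"spin":0,"hand":0}]'
python3 -m handwheel '[{"tx":0,"ty":-0.037,"tz":0,"spin":5,"hand":0},{"tx":0,"ty":-0.037,"tz":0,"spin":5,"hand":0},{"tx":0,"ty":-0.037,"tz":0,"spin":5,"hand":0},{"tx":0,"ty":-0.037,"tz":0,"spin":5,"hand":0},{"tx":0,"ty":-0.037,"tz":0,"spin":5,"hand":0}]'
python3 -m handwheel '[{"tx":0,"ty":-0.037,"tz":0,"spin":6,"hand":0},{"tx":0,"ty":-0.037,"tz":0,"spin":0,"hand":0},{"tx":0,"ty":-0.037,"tz":0,"spin":0,"hand":0},{"tx":0,"ty":-0.037,"tz":0,"spin":0,"hand":0},{"tx":0,"ty":-0.037,"tz":0,"spin":0,"hand":0}]'
```

```text
time_s: 5.0
position: [0.4535, 0.2831, 0.4576]
ee_rot: [-3.141, -0.0, 2.812]
force: [2.3, 0.4, 0.6]
opening: 0.0
gripper_force: 0.0
time_s: 5.42
position: [0.4539, 0.096, 0.4571]
ee_rot: [-3.141, 0.002, -3.032]
force: [0.5, -0.7, -0.0]
opening: 0.0003
gripper_force: 0.0
time_s: 5.83
position: [0.454, -0.0887, 0.457]
ee_rot: [-3.14, 0.001, -2.933]
force: [1.0, 0.6, -0.1]
opening: 0.0002
gripper_force: 0.0
```

```bash
python3 -m handwheel '[{"tx":0.0,"ty":-0.035,"tz":0,"spin":0,"hand":0},{"tx":0.0,"ty":-0.035,"tz":0,"spin":0,"hand":0},{"tx":0.007,"ty":-0.035,"tz":0,"spin":0,"hand":0},{"tx":0.007,"ty":-0.034,"tz":0,"spin":0,"hand":0},{"tx":0.007,"ty":0,"tz":0,"spin":0,"hand":0}]'
python3 - <<'E'
from h import *
for n in("scene","top"):
    p=viewer.snapshot(n);C=cloud(p)
    q=(C[...,:2]-[.622,-.197])@np.array([[.978,-.21],[.21,.978]])
    for lo in(-.05,-.04,.035,.045):
        m=(abs(q[...,1]-lo)<.005)&(C[...,2]>.24)&(C[...,2]<.325)&(abs(q[...,0])<.15)
        if m.sum():print(n,lo,m.sum(),q[m][:,0].min().round(3),q[m][:,0].max().round(3),C[m][:,2].max().round(3))
    if n=="scene":cv2.imwrite("pics/s3.png",np.clip(cv2.resize(p["image"][130:290,110:290],(720,640)[:2] if 0 else (675,600),interpolation=2)*1.5,0,255).astype(np.uint8))
E
```

```text
time_s: 6.25
position: [0.476, -0.2309, 0.4567]
ee_rot: [-3.137, 0.0, -2.939]
force: [0.8, -1.1, 0.1]
opening: 0.0001
gripper_force: 0.0
scene -0.05 63 -0.089 -0.056 0.301
scene -0.04 77 -0.091 -0.056 0.311
scene 0.035 82 -0.09 -0.054 0.31
scene 0.045 70 -0.09 -0.057 0.301
top -0.05 20 -0.091 -0.064 0.299
top -0.04 36 -0.095 -0.061 0.31
top 0.035 54 -0.096 -0.061 0.314
top 0.045 48 -0.094 -0.064 0.304
```

View pics/s3.png

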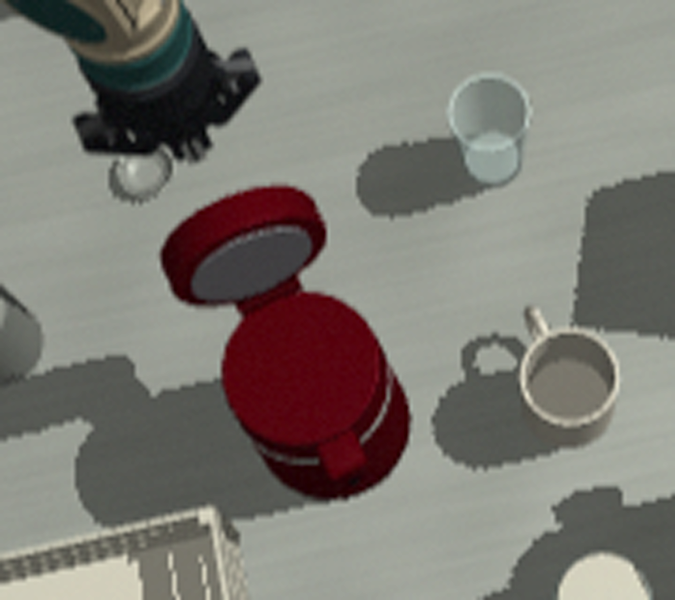

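Lid upright at about (245,245) px in this crop, fingers behind it at (190,150). Measured lid outer face sits 92 mm behind the flask axis, with the finger front another 47 mm back. I'll approach and then push along an arc about the hinge.

```bash
python3 -m handwheel '[{"tx":0.0127,"ty":0.0027,"tz":0.004,"spin":0,"hand":0},{"tx":0.0127,"ty":0.0027,"tz":0.004,"spin":0,"hand":0},{"tx":0.0127,"ty":0.0027,"tz":0.003,"spin":0,"hand":0},{"tx":0.005,"ty":0.001,"tz":0,"spin":0,"hand":0},{"tx":0.005,"ty":0.001,"tz":0,"spin":0,"hand":0}]'
python3 -m handwheel '[{"tx":0.0054,"ty":0.0012,"tz":0.001,"spin":0,"hand":0},{"tx":0.0054,"ty":0.0012,"tz":0.001,"spin":0,"hand":0},{"tx":0.0054,"ty":0.0012,"tz":0.001,"spin":0,"hand":0},{"tx":0.0054,"ty":0.0012,"tz":0.001,"spin":0,"hand":0},{"tx":0.0054,"ty":0.0012,"tz":0,"spin":0,"hand":0}]'
```

```text
time_s: 6.77
position: [0.5238, -0.2147, 0.4679]
ee_rot: [-3.141, -0.001, -2.932]
force: [-0.3, 0.9, 0.3]
opening: 0.0
gripper_force: 0.4
time_s: 7.18
position: [0.5512, -0.2101, 0.4719]
ee_rot: [3.142, 0.0, -2.934]
force: [-0.5, 0.2, 0.9]
opening: -0.0001
gripper_force: 0.4
```

```bash
python3 -m handwheel '[{"tx":0.0054,"ty":0.0012,"tz":-0.0005,"spin":0,"hand":0},{"tx":0.0054,"ty":0.0012,"tz":-0.0005,"spin":0,"hand":0},{"tx":0.0054,"ty":0.0012,"tz":-0.001,"spin":0,"hand":0},{"tx":0.0054,"ty":0.0012,"tz":-0.001,"spin":0,"hand":0},{"tx":0.0054,"ty":0.0012,"tz":-0.001,"spin":0,"hand":0}]'
python3 -m handwheel '[{"tx":0.005,"ty":0.0011,"tz":-0.002,"spin":0,"hand":0},{"tx":0.005,"ty":0.0011,"tz":-0.002,"spin":0,"hand":0},{"tx":0.005,"ty":0.0011,"tz":-0.0025,"spin":0,"hand":0},{"tx":0.005,"ty":0.0011,"tz":-0.003,"spin":0,"hand":0},{"tx":0.005,"ty":0.0011,"tz":-0.003,"spin":0,"hand":0}]'
```

```text
time_s: 7.6
position: [0.5784, -0.2042, 0.4676]
ee_rot: [-3.141, 0.0, -2.934]
force: [-0.5, -1.2, -0.5]
opening: -0.0001
gripper_force: 0.3
time_s: 8.02
position: [0.6033, -0.1986, 0.4549]
ee_rot: [3.141, 0.0, -2.934]
force: [-0.1, 0.3, 1.1]
opening: -0.0001
gripper_force: 0.3
```

```bash
python3 -m handwheel '[{"tx":0.004,"ty":0.0009,"tz":-0.0035,"spin":0,"hand":0},{"tx":0.004,"ty":0.0009,"tz":-0.0035,"spin":0,"hand":0},{"tx":0.004,"ty":0.0009,"tz":-0.0035,"spin":0,"hand":0},{"tx":0.004,"ty":0.0009,"tz":-0.0037,"spin":0,"hand":0},{"tx":0.004,"ty":0.0009,"tz":-0.004,"spin":0,"hand":0}]'
python3 -m handwheel '[{"tx":0.002,"ty":0.0005,"tz":-0.0033,"spin":0,"hand":0},{"tx":0.002,"ty":0.0005,"tz":-0.0033,"spin":0,"hand":0},{"tx":0.002,"ty":0.0005,"tz":-0.0033,"spin":0,"hand":0},{"tx":0.002,"ty":0.0005,"tz":-0.0033,"spin":0,"hand":0},{"tx":0.002,"ty":0.0005,"tz":-0.0033,"spin":0,"hand":0}]'
python3 -m handwheel '[{"tx":0.001,"ty":0,"tz":-0.003,"spin":0,"hand":0},{"tx":0.001,"ty":0,"tz":-0.003,"spin":0,"hand":0},{"tx":0,"ty":0,"tz":-0.003,"spin":0,"hand":0},{"tx":0,"ty":0,"tz":-0.003,"spin":0,"hand":0},{"tx":0,"ty":0,"tz":-0.002,"spin":0,"hand":0}]'
```

```text
time_s: 8.43
position: [0.6231, -0.1941, 0.4365]
ee_rot: [3.142, -0.0, -2.934]
force: [-0.4, 0.2, 0.6]
opening: 0.0003
gripper_force: 0.2
time_s: 8.85
position: [0.633, -0.1917, 0.4203]
ee_rot: [-3.141, 0.0, -2.934]
force: [0.3, -0.3, 0.2]
opening: 0.0001
gripper_force: 0.2
time_s: 9.27
position: [0.6347, -0.1917, 0.406]
ee_rot: [3.141, -0.0, -2.934]
force: [-0.3, -0.4, 0.5]
opening: 0.0002
gripper_force: 0.2
```

Now a gentle press to the stop.

```bash
python3 -m handwheel '[{"tx":0,"ty":0,"tz":-0.001,"spin":0,"hand":0},{"tx":0,"ty":0,"tz":-0.001,"spin":0,"hand":0},{"tx":0,"ty":0,"tz":-0.001,"spin":0,"hand":0},{"tx":0,"ty":0,"tz":-0.001,"spin":0,"hand":0},{"tx":0,"ty":0,"tz":0,"spin":0,"hand":0}]'
```

```text
time_s: 9.68
position: [0.6347, -0.1917, 0.4034]
ee_rot: [-3.141, 0.001, -2.934]
force: [-1.0, 0.9, 2.9]
opening: -0.0002
gripper_force: 1.9
```

```bash
python3 -m handwheel '[{"tx":0,"ty":0,"tz":-0.001,"spin":0,"hand":0},{"tx":0,"ty":0,"tz":-0.001,"spin":0,"hand":0},{"tx":0,"ty":0,"tz":0,"spin":0,"hand":0},{"tx":0,"ty":0,"tz":0,"spin":0,"hand":0},{"tx":0,"ty":0,"tz":0,"spin":0,"hand":0}]'
```

```text
time_s: 10.1
position: [0.6346, -0.1916, 0.4033]
ee_rot: [-3.14, 0.002, -2.934]
force: [-3.6, 1.3, 10.5]
opening: 0.0001
gripper_force: 5.1
```

Firm stop at tip z 0.230, which is the shut height. I'll rise and retreat clear, then check both.

```bash
python3 -m handwheel '[{"tx":0,"ty":0,"tz":0.02,"spin":0,"hand":0},{"tx":0,"ty":0,"tz":0.035,"spin":0,"hand":0},{"tx":-0.03,"ty":0.015,"tz":0.025,"spin":0,"hand":0},{"tx":-0.038,"ty":0.015,"tz":0,"spin":0,"hand":0},{"tx":-0.038,"ty":0.015,"tz":0,"spin":0,"hand":0}]'
python3 -m handwheel '[{"tx":-0.038,"ty":0.015,"tz":0,"spin":0,"hand":0},{"tx":-0.038,"ty":0.015,"tz":0,"spin":0,"hand":0},{"tx":-0.038,"ty":0.015,"tz":0,"spin":0,"hand":0},{"tx":0,"ty":0,"tz":0,"spin":0,"hand":0},{"tx":0,"ty":0,"tz":0,"spin":0,"hand":0}]'
python3 - <<'E'
from h import *
ims=[]
for n in("scene","top"):
    p=viewer.snapshot(n);C=cloud(p);ims.append(p["image"])
    q=(C[...,:2]-[.622,-.197])@np.array([[.978,-.21],[.21,.978]])
    print(n,"lid z by q",[(a,np.median(C[...,2][(abs(q[...,0]-a)<.008)&(abs(q[...,1])<.03)&(C[...,2]>.15)]).round(4)) for a in(-.045,-.02,.0,.02,.045)])
    m=(abs(C[...,2]-.23)<.012)&(np.hypot(q[...,0],q[...,1])<.09)
    print("circle",cv2.minEnclosingCircle((C[m][:,:2]*1000).astype(np.float32)))
    d=C[...,:2]-[.5526,.2525] if n=="top" else C[...,:2]-[.5577,.2519]
    b=d@[.937,-.35];w=d@[.35,.937]
    for l in(-.05,0,.05):
        m=(abs(w-l)<.008)&(b>-.14)&(b<-.03)&(C[...,2]>.05)&(C[...,2]<.2)
        print("flap",l,np.sort(b[m])[:4].round(3))
cv2.imwrite("pics/end.png",np.clip(np.hstack([cv2.resize(i,(400,300),interpolation=3) for i in ims])*1.5,0,255).astype(np.uint8))
E
```

```text
time_s: 10.52
position: [0.5289, -0.1468, 0.4823]
ee_rot: [-3.139, 0.004, -2.934]
force: [-0.1, 0.5, 0.0]
opening: -0.0004
gripper_force: 0.0
time_s: 10.93
position: [0.4129, -0.1009, 0.4803]
ee_rot: [-3.141, 0.0, -2.933]
force: [0.2, 0.4, -0.2]
opening: -0.0
gripper_force: 0.0
scene lid z by q [(-0.045, np.float64(0.2293)), (-0.02, np.float64(0.2297)), (0.0, np.float64(0.2303)), (0.02, np.float64(0.2301)), (0.045, np.float64(0.2296))]
circle ((625.700927734375, -198.21646118164062), 60.09518814086914)
flap -0.05 [-0.066 -0.066 -0.066 -0.066]
flap 0 [-0.068 -0.067 -0.066 -0.066]
flap 0.05 [-0.067 -0.066 -0.066 -0.064]
top lid z by q [(-0.045, np.float64(0.2306)), (-0.02, np.float64(0.2308)), (0.0, np.float64(0.2305)), (0.02, np.float64(0.2308)), (0.045, np.float64(0.2303))]
circle ((619.6270751953125, -195.89088439941406), 60.02195358276367)
flap -0.05 [-0.068 -0.067 -0.067 -0.066]
flap 0 [-0.067 -0.067 -0.066 -0.066]
flap 0.05 [-0.067 -0.067 -0.066 -0.066]
```

View pics/end.png

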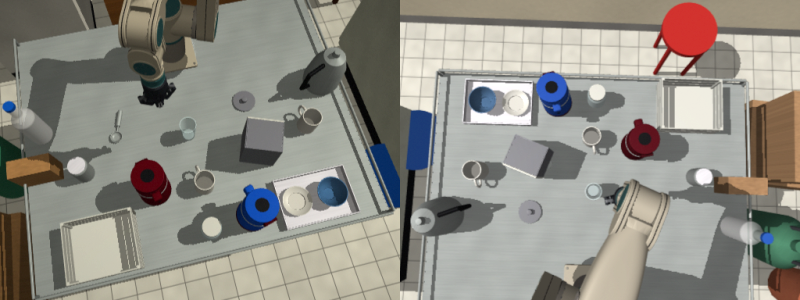

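The closing views show the flask lid flat at (150,180) px and the flap flush at (262,140) px. Everything else stands as before and the gripper is clear.

```bash
python3 -c "
from workcell import job; print(job.finish_job())"
```

```text
the job is handed in; nothing more can be done
None
```

The bin flap and the maroon flask's lid are both fully shut, as measured in two camera views, and the job is handed in at about 11 s of the 48 s allowed. The flask is still in place and nothing else looks disturbed. On the first flap push the upward force on the gripper reached about 27 N, so I backed off, raised the tool and finished more gently.

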